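# Pair the cordless scanner and hold it on a parcel's label

### The arm

A 7-joint arm with a two-finger parallel gripper is mounted at the origin on the work surface. World frame = base frame: x ahead of the robot, y to its left, z up, the work surface at z = 0. Lengths are in m, angles in rad, forces in N, time in s.
With the tool pointing down it reaches from about 0.35 to 0.9 m from the base axis. Payload 8.1 kg.
Tool frame: the origin (TCP) lies at the very end of the fingers, on their centre line; the grasp point (between the pads) lies 19 mm behind it (arm.tcp_to_grasp is the distance from the TCP to the grasp point, in m); z points along the fingers, y is the line along which they close (so a half turn about z gives the same grasp; the last joint's range is limited). The gripper opens to 92 mm and grips with 3 to 60 N. Pads are 19 mm wide; open, the fingers measure 130 mm over their backs; the gripper's body (75 mm by 190 mm) begins 47 mm behind the grasp point.
Start: joints at [-1.247, 0.434, 0.025, 1.573, -0.012, 1.134, -0.075], TCP at [0.259, 0.569, 0.227] pointing down, gripper open.
Joint ranges: [-2.62, 2.62], [-0.44, 2.09], [-1.27, 1.32], [0.08, 2.57], [-1.32, 4.46], [0.12, 2], [-2.74, 2.74]. Speed limits (rad/s): [2.22, 2.22, 3.01, 3.01, 3.14, 3.14, 3.14].

### API

Orientations are given as a rotation vector (axis times angle).
In Python, from cell import arm gives the robot as it stands.
- The arm moves only by the tool nudge_tcp, called after "Call:" as name(argument=value, ...) on one line, values as JSON. Schema: {"type":"object","properties":{"plan":{"type":"object","properties":{"steps":{"type":"array","items":{"type":"array","items":{"type":"number"},"minItems":5,"maxItems":5},"minItems":1,"maxItems":10}},"additionalProperties":false,"required":["steps"]},"grip_n":{"type":"number"},"only":{"type":"string"},"quiet":{"type":"boolean"},"lines":{"type":"string"}},"required":["plan"],"additionalProperties":false}. plan is an object whose key "steps" holds a list of rows, 1 to 10 of them, each of 5 numbers: dx, dy, dz in m, then a turn about the tool's z in rad, then the opening from 0.0 (shut) to 1.0 (fully open); each row shifts and turns the commanded pose from where the row before left it, along the tool's axes as they then stand; what a row does not reach is not made up. A row lasts 1/10 s, in which the tool goes at most 0.05 m and 0.15 rad, less where a joint would pass 70% of its speed; a pose out of reach is approached as far as the arm can. The fingers move at their own pace and stop on an object; grip_n is the grip in N (left out, the last holds). Time passes only in rows, so rows that do not move let the fingers close. The tool returns the time, the measured TCP pose, the force, the opening and the grip force at its end. only (a regular expression) keeps the lines of the reply that match it, lines (a string "A,B") keeps lines A to B, and quiet returns only ok. Input that does not fit is refused with a message, and nothing moves.
- arm.observe(): the state, without advancing time (a new reading comes with each control period).
- arm.get_image(name): name is "side" or "top"; returns a dict with "image" (420x560x3 uint8, blue, green, red), "fx", "fy", "cx", "cy" (pixels), "distortion" ([k1, k2, p1, p2, k3] as OpenCV has them; the pictures are not rectified), "cam_to_world" (4x4, takes a point from camera to world coordinates). Camera axes: x right, y down, z forward; pixel columns grow to the right and rows downward; lengths in m; the calibration is good to about 2 mm. A picture is of the moment at which its call begins. There is no depth.
- arm.sign_off(): hands the job in; it is judged then, once.
The state is a dict: "clock": time; "joints": joint angles; "dq": joint speeds; "joint_efforts": joint torques, N m; "position": TCP position; "ee_rot": TCP orientation; "force": force on the tool from outside, world axes, zero at the start; "ft_torque": the same for the moment, N m; "width": opening from 0.0 (shut) to 1.0 (fully open); "gripper_force": force on a finger pad.
Only numpy, scipy, OpenCV 4.12 (cv2) and the standard library are available. Lean on these libraries where they do the work, as an engineer would, in place of code of your own. Each camera call takes 0.05 s, during which the arm holds its last target. There are 200 camera calls.

### The job

Pair the cordless scanner: take the pin stylus out of the pen stand, push the orange recessed button of the scanner's charging station fully home with the stylus's pin for a moment, and stand the stylus back in its own hole, pin down and fully home. Then draw the scanner up out of its pocket, carry it over to the parcel, tip its nose about 45 degrees down so that the window points at the middle of the bar-code label from 10 to 20 cm away, and finish while holding it there steadily in the air, touching nothing else. Leave the bottles, caps, tape and marker where they are.

Things in the scene. Friction and masses are not known exactly. Their poses are not given: they have to be found in the camera images.
- pair_button (a joint): small orange round spring button, 9 mm across, sunk in the flat top of the scanner station's side console; travel in m: 0 = out, 0.004 = fully home. Spring force about 1.2 N at the start, 4 N fully home; it springs back when let go
- button_top (a point): centre of the orange button's top (moves down with it). At rest it lies 5 mm below the console's top, in a round recess 12 mm in diameter with a pale ring round it, too narrow for the robot's fingers; it is 25 mm above the table
- cradle: black charging station, fixed. Origin on the table under the pocket's centre; z up, front is -x. Upright pocket, 54 x 50 mm outside, 42 x 38 mm inside, floor 14 mm and rim 56 mm above the table, on a foot 104 x 80 mm. On its +y side a console 104 x 80 mm, 30 mm high, y from 40 to 120 mm, with the recessed button at x = -12, y = 80 mm
- scanner: cordless pistol scanner, 0.17 kg, handle loose in the cradle's pocket (42 mm deep, 4 mm play); draws straight up. Origin at the handle's underside centre, z up, nose along its -x. Black handle 34 x 30 mm, z 0 to 98 mm; grey head with flat upright sides 52 mm apart (y), x -50 to 42, z 96 to 138 mm: grip it there, 117 mm above the origin; black nose 60 mm wide, x -60 to -44 mm
- scanner_window (a point): centre of the scanner's red reading window, at x = -60, y = 0, z = 117 mm of the scanner, axes as the scanner's: it looks along -x
- stylus: pin stylus, 138 mm long, 30 g, upright in the stand, pin down. Origin at the pin's tip, z along it to the top. Steel pin 5 mm thick, 38 mm long, then a flange 18 mm across and 4 mm thick, then a round yellow handle 14 mm thick, z = 42 to 138 mm. In the stand its flange rests on the block's top, tip 38 mm below that top
- stylus_tip (a point): tip of the stylus's pin (same point as the stylus's origin)
- pen_stand: wooden block 112 x 48 mm, 46 mm high, fixed to the table, with two upright holes 40 mm deep: at x = -30 mm of the block a 10 mm hole for the stylus, at x = +30 mm a 19 mm hole in which the marker stands. Origin at the centre of its underside, z up
- stylus_hole (a point): centre of the mouth of the stylus's hole, on the block's top, 46 mm above the table
- parcel: closed cardboard parcel, 210 x 170 mm and 110 mm high, heavy, with a strip of tape along the middle (x) of its top; origin at the centre of its underside, z up
- label (a point): centre of the white bar-code label (84 x 46 mm, black bars) lying flat on the parcel's top, at y = +51 mm of the parcel, 111 mm above the table
- teal_bottle_1: flat teal oil bottle, 62 x 38 mm, 150 mm high; origin at the centre of its underside; a bystander, to be left where it is
- teal_bottle_2: second flat teal oil bottle, 62 x 38 mm, 150 mm high; origin at the centre of its underside; a bystander, to be left where it is
- brown_bottle: small brown oil bottle with white cap, 50 x 36 mm, 125 mm high; origin at the centre of its underside; a bystander, to be left where it is
- clear_bottle: empty clear bottle with cream cap, 62 x 40 mm, 150 mm high; origin at the centre of its underside; a bystander, to be left where it is
- tape_roll: roll of brown packing tape lying flat, 96 mm across, 48 mm high; origin at the centre of its underside; a bystander, to be left where it is
- cap_1: loose white screw cap, 34 mm across, 18 mm high; origin at the centre of its underside; a bystander, to be left where it is
- cap_2: another loose white screw cap, 34 mm across, 18 mm high; origin at the centre of its underside; a bystander, to be left where it is
- marker: blue-capped white marker pen, 17 mm thick, standing in the other hole of the pen stand, 135 mm high (95 mm of it above the block); origin at the centre of its underside; a bystander, to be left where it is

How it is judged:
On the way, in this order (a step that is already met when the one before it is completed fails the run):
1. the button is pushed at least 3 mm of its 4 mm in by the stylus (value of joint pair_button above 0.003 m and contact force between stylus and cradle above 0.5 N), for 0.1 s.
2. the stylus stands in its hole again, let go, at least 33 of 38 mm deep, while the scanner is still in its pocket (horizontal distance between stylus_tip and stylus_hole below 0.006 m and z of stylus_tip in the frame of stylus_hole below -0.033 m and contact force between stylus and the fingers below 0.1 N and z of scanner in the frame of cradle below 0.03 m), for 0.2 s.
3. the scanner is drawn up clear of the pocket in the fingers (z of scanner in the frame of cradle above 0.06 m and contact force between scanner and the fingers above 1 N and contact force between scanner and cradle below 0.1 N), for 0.1 s.
At the end, for the whole second after the job is handed in: fingers alone hold the scanner still, window over 140 mm high, 80 to 220 mm from the label, nose 30 to 65 degrees below level, sight line within 25 mm (sideways, up-down) of the label's centre; stylus released in its own hole, at least 33 mm deep, within 6 mm of its axis (angle between scanner's own x axis and vertical between 0.436 and 1.047 rad and x of label in the frame of scanner_window between -0.22 and -0.08 m and y of label in the frame of scanner_window between -0.025 and 0.025 m and z of label in the frame of scanner_window between -0.025 and 0.025 m and contact force between scanner and the fingers above 1 N and height (world z) of scanner_window above 0.14 m and linear speed of scanner below 0.03 m/s and angular speed of scanner below 0.15 rad/s and contact force between scanner and cradle below 0.1 N and contact force between scanner and parcel below 0.1 N and contact force between scanner and pen_stand below 0.1 N and contact force between scanner and teal_bottle_1 below 0.1 N and contact force between scanner and teal_bottle_2 below 0.1 N and contact force between scanner and brown_bottle below 0.1 N and contact force between scanner and clear_bottle below 0.1 N and horizontal distance between stylus_tip and stylus_hole below 0.006 m and z of stylus_tip in the frame of stylus_hole below -0.033 m and contact force between stylus and the fingers below 0.1 N); the arm keeps its last pose, push and grip.
It fails at once if a bystander (bottle, cap, tape roll, marker) is shifted more than 40 mm or a bottle knocked over (distance of any of teal_bottle_1, teal_bottle_2, brown_bottle, clear_bottle, tape_roll, cap_1, cap_2, marker from where it was at the start of the episode above 0.04 m or angle between any of teal_bottle_1, teal_bottle_2, brown_bottle, clear_bottle's own z axis and vertical above 0.6 rad).
It fails at once if the scanner is dropped or laid down outside its pocket (horizontal distance between scanner and cradle above 0.06 m and contact force between scanner and the fingers below 0.01 N).
It also fails if it takes over 72 s, if anything falls off the work surface, if the arm or the gripper's body presses on something with over 40 N, if the wrist force passes 120 N, or if a joint passes its speed limit or range.

## Working session

There is one attempt and no reset: what is moved stays moved. The work goes in short steps, Python scripts to look and compute and a tool call to move; the robot and the scene stay as the last step left them, time stands still between calls to the robot, and variables do not carry over. Pictures are saved under pics/ and viewed, at most 10 in all, crops included, and the job is handed in when it is done.

```bash
ls; mkdir -p pics
```

Create h.py:
```python
import numpy as np,cv2
from cell import arm
def grab(n,f):
    d=arm.get_image(n); cv2.imwrite('pics/%s.png'%f,d['image']); return d
def ray(d,u,v):
    K=np.array([[d['fx'],0,d['cx']],[0,d['fy'],d['cy']],[0,0,1.]])
    p=cv2.undistortPoints(np.array([[[u,v]]],float),K,np.array(d['distortion'],float))[0,0]
    T=np.array(d['cam_to_world']); r=T[:3,:3]@np.array([p[0],p[1],1]); return T[:3,3],r/np.linalg.norm(r)
def onplane(d,u,v,z):
    o,r=ray(d,u,v); return o+r*(z-o[2])/r[2]
def proj(d,P):
    K=np.array([[d['fx'],0,d['cx']],[0,d['fy'],d['cy']],[0,0,1.]])
    T=np.linalg.inv(np.array(d['cam_to_world'])); 
    return cv2.projectPoints(np.array(P,float).reshape(-1,1,3),cv2.Rodrigues(T[:3,:3])[0],T[:3,3],K,np.array(d['distortion'],float))[0][:,0]
def cross(a,b):
    (o,r),(p,s)=a,b
    A=np.stack([r,-s],1); t=np.linalg.lstsq(A,p-o,rcond=None)[0]
    x,y=o+r*t[0],p+s*t[1]; return (x+y)/2,np.linalg.norm(x-y)
```

Run:
```python
from h import *
import pickle
D={n:grab(n,n+'0') for n in('top','side')}
pickle.dump(D,open('d0.pkl','wb'))
for n in D: print(n,np.round(D[n]['cam_to_world'],3).tolist(),D[n]['fx'],D[n]['distortion'])
print(arm.observe())
```

```text
cell.py
pics
top [[-0.005, -0.978, 0.209, 0.273], [-1.0, 0.006, 0.004, 0.032], [-0.005, -0.208, -0.978, 1.391], [0.0, 0.0, 0.0, 1.0]] 535.042850201237 [-0.14051604  0.          0.          0.          0.        ]
side [[0.985, -0.1, 0.14, 0.373], [-0.171, -0.64, 0.749, -0.883], [0.015, -0.762, -0.648, 0.861], [0.0, 0.0, 0.0, 1.0]] 514.8524577137578 [-0.16766336  0.          0.          0.          0.        ]
{'clock': 0.1, 'joints': array([-1.24660767,  0.43512856,  0.02495433,  1.57398668, -0.0116036 ,
        1.13401077, -0.07512424]), 'dq': array([-1.40172052e-03, -8.56425431e-04,  2.36104619e-04, -2.39331549e-03,
       -5.47096039e-04,  1.57530880e-05,  1.16743920e-03]), 'joint_efforts': array([ 3.75834235e-03, -6.69125247e+01,  9.88288186e-01, -3.15149868e+01,
       -6.05213223e-02,  3.73201794e-02,  4.81545999e-05]), 'position': array([0.25856736, 0.56850817, 0.22604612]), 'ee_rot': array([-6.65402147e-01, -3.07013086e+00,  2.16228256e-03]), 'force': array([0.85226682, 0.01781643, 0.55077457]), 'ft_torque': array([ 0.00024475, -0.01088515,  0.01865454]), 'gripper_force': 0.0, 'width': 1.0004672056951867}
```

View pics/top0.png

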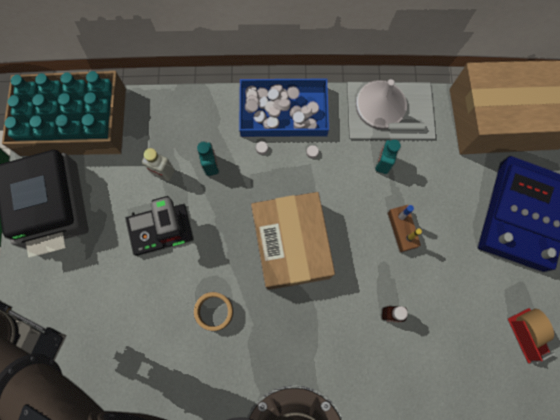

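View pics/side0.png

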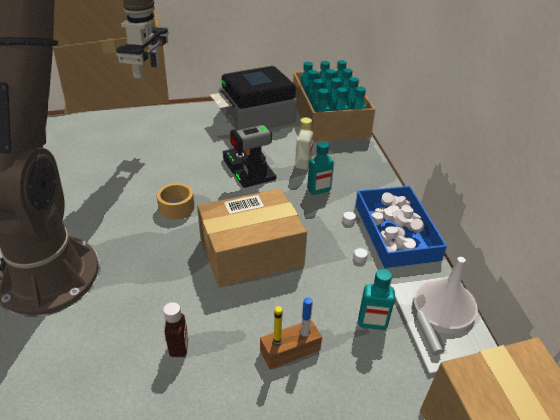

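The top view shows the stand at (403,228) with the yellow stylus at (419,232), the cradle at (160,227) with the button near (145,237), the parcel at (292,240) and the label at (272,242). In the side view the stylus is at (278,325) and the scanner at (250,145). I'll zoom in on these next.

Run:
```python
from h import *
import pickle
D=pickle.load(open('d0.pkl','rb'))
def c(n,x,y,w=100,h=75): return cv2.resize(D[n]['image'][y:y+h,x:x+w],(400,300),interpolation=cv2.INTER_CUBIC)
cv2.imwrite('pics/m0.png',np.vstack([np.hstack([c('top',115,190),c('top',365,190)]),np.hstack([c('side',200,110),c('side',240,290)])]))
def blobs(n,lo,hi,box,mn=4):
    x,y,w,h=box; hsv=cv2.cvtColor(D[n]['image'][y:y+h,x:x+w],cv2.COLOR_BGR2HSV)
    m=cv2.inRange(hsv,lo,hi); k,l,s,ce=cv2.connectedComponentsWithStats(m)
    for i in range(1,k):
        if s[i,4]>=mn: print(n,lo,(s[i,:2]+[x,y]).tolist(),s[i,2:].tolist(),np.round(ce[i]+[x,y],1))
blobs('top',(22,150,90),(35,255,255),(365,190,100,75))
blobs('side',(22,150,90),(35,255,255),(240,290,100,75))
blobs('top',(5,120,60),(20,255,255),(115,190,100,75))
blobs('top',(0,0,150),(180,70,255),(250,190,50,100))
blobs('top',(3,90,40),(20,255,255),(365,190,100,75),50)
```

```text
top (22, 150, 90) [415, 229] [6, 5, 24] [418.  231.2]
top (22, 150, 90) [409, 233] [6, 6, 20] [411.2 235.4]
side (22, 150, 90) [275, 307] [7, 8, 49] [277.9 310.3]
side (22, 150, 90) [274, 318] [7, 23, 149] [277.1 328.9]
top (5, 120, 60) [143, 235] [4, 3, 10] [144.2 236. ]
top (0, 0, 150) [259, 223] [26, 38, 349] [271.4 241.4]
top (3, 90, 40) [388, 205] [32, 47, 756] [403.2 229.3]
```

View pics/m0.png

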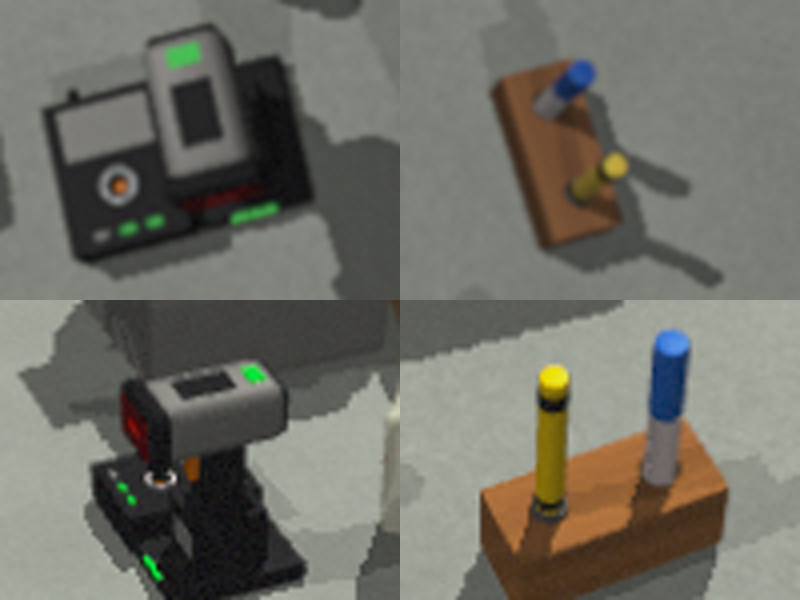

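The crops show the button at montage (119,186) and the stylus cap at (614,165) top and (554,378) side. The flange is at (582,194) top and (549,512) side. Next I'll turn these into points.

Run:
```python
from h import *
import pickle
D=pickle.load(open('d0.pkl','rb')); T,S=D['top'],D['side']
def px(u,v):
    ox,oy=[[(115,190),(365,190)],[(200,110),(240,290)]][v>=300][u>=400]
    return ox+(u%400+.5)/4-.5, oy+(v%300+.5)/4-.5
def P(n,u,v,z): return np.round(onplane(D[n],*px(u,v),z),4)
def X(a,b): 
    p,e=cross(ray(T,*px(*a)),ray(S,*px(*b))); return np.round(p,4),round(e,4)
print('stylus cap',X((614,165),(554,378)),P('top',614,165,.146),P('side',554,378,.146))
print('flange',X((582,194),(549,512)),P('top',582,194,.048),P('side',549,512,.048))
print('marker cap',X((580,75),(672,344)),P('top',580,75,.141))
print('button',X((119,186),(161,479)),P('top',119,186,.027),P('side',161,479,.027))
print('stand top corners',[P('top',*q,.046) for q in((502,86),(575,60),(620,220),(550,246))])
print('stand side',[P('side',*q,.046) for q in((482,492),(684,424),(727,488),(525,553))])
for a,b in(((502,86),(684,424)),): pass
print('console corners top z.03',[P('top',*q,.03) for q in((45,110),(78,260))])
print('head edges z.14',[P('top',*q,.14) for q in((148,50),(168,178),(230,40),(248,165))])
print('head LED/screen z.152',P('top',183,55,.152),P('top',197,112,.152),'side',P('side',254,375,.152),P('side',204,384,.152))
print('foot front led',P('top',255,214,.01))
for n,box in(('top',(250,210,45,60)),('side',(215,190,60,30))):
    x,y,w,h=box; g=D[n]['image'][y:y+h,x:x+w]; hsv=cv2.cvtColor(g,cv2.COLOR_BGR2HSV)
    m=cv2.inRange(hsv,(0,0,140),(180,60,255)); m=cv2.morphologyEx(m,cv2.MORPH_CLOSE,np.ones((7,7)))
    c=max(cv2.findContours(m,0,2)[0],key=cv2.contourArea)+np.array([x,y]); b=cv2.boxPoints(cv2.minAreaRect(c))
    print('label',n,np.round(onplane(D[n],*b.mean(0),.111),4),[np.round(onplane(D[n],*q,.111),3).tolist() for q in b])
R=cv2.Rodrigues(arm.observe()['ee_rot'])[0]; print(np.round(R,3))
```

```text
stylus cap (array([ 0.4969, -0.2982,  0.1419]), np.float64(0.0005)) [ 0.4964 -0.2971  0.146 ] [ 0.4959 -0.3015  0.146 ]
flange (array([ 0.4958, -0.3017,  0.0455]), np.float64(0.0002)) [ 0.4953 -0.3011  0.048 ] [ 0.4955 -0.3034  0.048 ]
marker cap (array([ 0.5544, -0.2822,  0.1358]), np.float64(0.0013)) [ 0.5526 -0.2808  0.141 ]
button (array([0.509 , 0.3865, 0.0273]), np.float64(0.0021)) [0.5079 0.3866 0.027 ] [0.5101 0.3873 0.027 ]
stand top corners [array([ 0.5668, -0.253 ,  0.046 ]), array([ 0.5838, -0.3019,  0.046 ]), array([ 0.4785, -0.3255,  0.046 ]), array([ 0.4622, -0.2791,  0.046 ])]
stand side [array([ 0.4658, -0.2851,  0.046 ]), array([ 0.5719, -0.2601,  0.046 ]), array([ 0.5838, -0.3023,  0.046 ]), array([ 0.4803, -0.3236,  0.046 ])]
console corners top z.03 [array([0.5583, 0.4378, 0.03  ]), array([0.4588, 0.4108, 0.03  ])]
head edges z.14 [array([0.5721, 0.3433, 0.14  ]), array([0.4933, 0.3276, 0.14  ]), array([0.5779, 0.2931, 0.14  ]), array([0.501 , 0.2794, 0.14  ])]
head LED/screen z.152 [0.566  0.3188 0.152 ] [0.531  0.3089 0.152 ] side [0.5673 0.3148 0.152 ] [0.5323 0.308  0.152 ]
foot front led [0.4919 0.2994 0.01  ]
label top [0.4786 0.0532 0.111 ] [[0.516, 0.084, 0.111], [0.525, 0.037, 0.111], [0.441, 0.023, 0.111], [0.433, 0.069, 0.111]]
label side [0.4892 0.0594 0.111 ] [[0.435, 0.081, 0.111], [0.544, 0.101, 0.111], [0.542, 0.038, 0.111], [0.437, 0.02, 0.111]]
[[-0.91   0.414 -0.   ]
 [ 0.414  0.91  -0.001]
 [-0.    -0.001 -1.   ]]
```

Add to h.py:
```python
def togo(P,yaw=None):
    s=arm.observe(); R=cv2.Rodrigues(s['ee_rot'])[0]; y=np.arctan2(R[1,1],R[0,1])
    print('clock',round(s['clock'],2),'tool delta',np.round(R.T@(np.array(P)-s['position']),4),'yaw_y deg',round(np.degrees(y),2),'pos',np.round(s['position'],4),'tilt',np.round(R[:2,2],4),'q',np.round(s['joints'],2))
    if yaw is not None: print('turn',round(-(np.radians(yaw)-y),3))
```

```text
(no output)
```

Call:
nudge_tcp(plan={"steps":[[0, 0, 0, -0.13, 0.5], [0, 0, 0, -0.13, 0.5], [0, 0, 0, -0.13, 0.5], [0, 0, 0, -0.13, 0.5], [0, 0, 0, -0.13, 0.5]]}, grip_n=40)

```text
clock: 0.6
position: [0.2587, 0.5686, 0.2263]
ee_rot: [0.358, -3.121, 0.001]
force: [0.9, -0.1, 0.1]
width: 0.616
gripper_force: 0.0
```

```bash
python3 -c "
from h import *
togo([.4957,-.3003,.2],103.3)"
```

```text
clock 0.6 tool delta [-0.0341 -0.9     0.0269] yaw_y deg 103.09 pos [0.2587 0.5686 0.2263] tilt [-0.0003 -0.0009] q [-1.15  0.44 -0.12  1.56  0.06  1.14  0.52]
turn -0.004
```

Call:
nudge_tcp(plan={"steps":[[-0.002, -0.05, 0, 0, 0.5], [-0.002, -0.05, 0, 0, 0.5], [-0.002, -0.05, 0, 0, 0.5], [-0.002, -0.05, 0, 0, 0.5], [-0.002, -0.05, 0, 0, 0.5], [-0.002, -0.05, 0, 0, 0.5], [-0.002, -0.05, 0, 0, 0.5], [-0.002, -0.05, 0, 0, 0.5], [-0.002, -0.05, 0, 0, 0.5], [0, 0, 0, 0, 0.5]]})

```text
clock: 1.6
position: [0.3766, 0.1281, 0.2267]
ee_rot: [0.336, -3.123, 0.003]
force: [-1.5, 1.4, 0.3]
width: 0.501
gripper_force: 0.0
```

Call:
nudge_tcp(plan={"steps":[[-0.002, -0.05, 0, 0, 0.5], [-0.002, -0.05, 0, 0, 0.5], [-0.002, -0.05, 0, 0, 0.5], [-0.002, -0.05, 0, 0, 0.5], [-0.002, -0.05, 0, 0, 0.5], [-0.002, -0.05, 0, 0, 0.5], [-0.002, -0.05, 0, 0, 0.5], [-0.002, -0.05, 0, 0, 0.5], [0, 0, 0, 0, 0.5], [0, 0, 0, 0, 0.5]]})

```text
clock: 2.6
position: [0.4795, -0.2527, 0.226]
ee_rot: [0.346, -3.121, -0.0]
force: [-0.1, 0.3, -0.2]
width: 0.499
gripper_force: 0.0
```

```bash
python3 -c "
from h import *
togo([.4957,-.3003,.2],103.3)"
```

```text
clock 2.6 tool delta [-0.0055 -0.05    0.026 ] yaw_y deg 102.64 pos [ 0.4795 -0.2527  0.226 ] tilt [-0.0014  0.0001] q [ 0.04  0.31  0.45  1.8  -0.15  1.06  2.34]
turn -0.012
```

Call:
nudge_tcp(plan={"steps":[[-0.005, -0.05, 0, 0, 0.5], [0, 0, 0.03, 0, 0.5], [0, 0, 0, 0, 0.5], [0, 0, 0, 0, 0.5]]})

```text
clock: 3.0
position: [0.4955, -0.297, 0.1965]
ee_rot: [0.353, -3.12, -0.003]
force: [-0.1, 0.6, 0.9]
width: 0.499
gripper_force: 0.0
```

Run:
```python
from h import *
togo([.4957,-.3003,.094],103.3)
import pickle
D={n:grab(n,n+'1') for n in('top','side')}
t=cv2.resize(D['top']['image'][170:270,350:480],(390,300),interpolation=2); s=cv2.resize(D['side']['image'][250:370,220:376],(390,300),interpolation=2)
cv2.imwrite('pics/m1.png',np.hstack([t,s]))
```

```text
clock 3.0 tool delta [ 0.0004 -0.0035  0.1025] yaw_y deg 102.9 pos [ 0.4955 -0.297   0.1965] tilt [-0.0017  0.002 ] q [ 0.12  0.4   0.45  1.76 -0.2   1.03  2.44]
turn -0.007
```

View pics/m1.png

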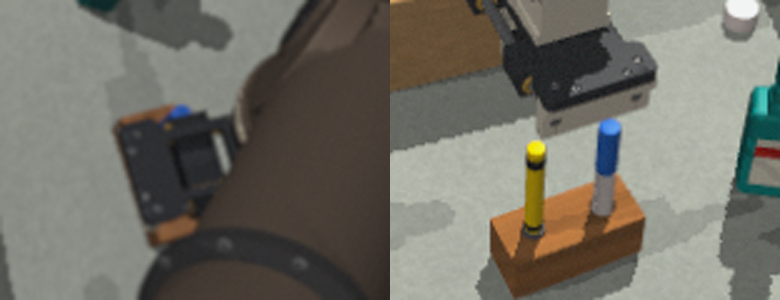

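Run:
```python
from h import *
d=arm.get_image('side'); s=arm.observe(); p=s['position']; R=cv2.Rodrigues(s['ee_rot'])[0]
L=[p,p+R@[0,.023,0],p+R@[0,-.023,0],p+R@[0,0,-.019],p+R@[.0375,-.05,-.066],p+R@[-.0375,-.05,-.066],[.4957,-.3003,.146]]
q=proj(d,L); print(np.round(q,1)); im=d['image'].copy()
for i,a in enumerate(q): cv2.circle(im,tuple(int(v) for v in np.round(a)),2,(0,0,255) if i<4 else (255,0,255),-1)
cv2.imwrite('pics/s2.png',cv2.resize(im[180:370,200:400],(600,570),interpolation=2))
```

```text
[[278.7 288.2]
 [273.5 279.2]
 [284.  297.6]
 [278.9 280.7]
 [270.2 288.8]
 [313.6 275.5]
 [277.9 308.6]]
```

View pics/s2.png

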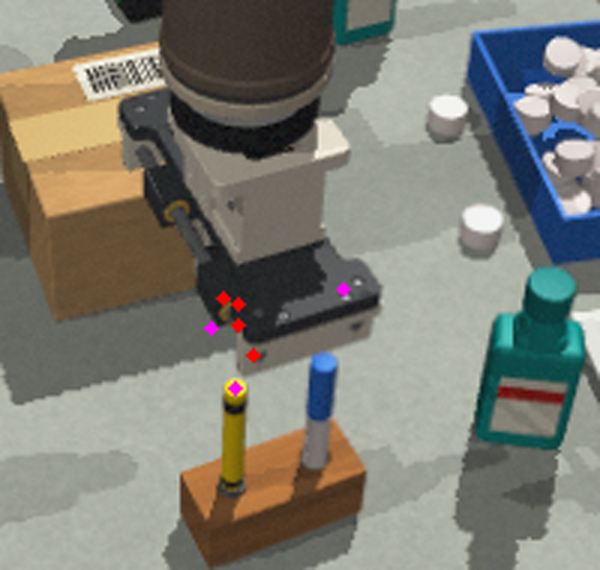

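The overlay shows the TCP projecting directly above the stylus cap, at (238,325) against (235,387). The plate in front is the gripper's body, where the geometry predicts it. I'll descend and grip.

Call:
nudge_tcp(plan={"steps":[[0, -0.0035, 0.02, 0, 0.5], [0, 0, 0.03, 0, 0.5], [0, 0, 0.03, 0, 0.5], [0, 0, 0.022, 0, 0.5], [0, 0, 0, 0, 0.5], [0, 0, 0, 0, 0.0], [0, 0, 0, 0, 0.0], [0, 0, 0, 0, 0.0], [0, 0, 0, 0, 0.0], [0, 0, 0, 0, 0.0]]}, grip_n=40)

```text
clock: 4.15
position: [0.4969, -0.3026, 0.0954]
ee_rot: [-0.35, 3.121, -0.0]
force: [-0.3, 1.6, 5.4]
width: 0.145
gripper_force: 40.0
```

```bash
python3 -c "
from h import *
togo([.4957,-.3003,.094],103.3)"
```

```text
clock 4.15 tool delta [0.0006 0.0025 0.0014] yaw_y deg 102.79 pos [ 0.4969 -0.3026  0.0954] tilt [ 0.0011 -0.0001] q [ 0.17  0.52  0.4   1.85 -0.27  0.82  2.51]
turn -0.009
```

Call:
nudge_tcp(plan={"steps":[[0, 0, -0.02, 0, 0], [0, 0, -0.05, 0, 0], [0, 0, -0.05, 0, 0], [0, 0, -0.05, 0, 0], [0, 0, 0, 0, 0], [0, 0, 0, 0, 0]]})

```text
clock: 4.75
position: [0.4969, -0.3029, 0.2661]
ee_rot: [-0.35, 3.119, -0.002]
force: [0.4, 0.8, -1.3]
width: 0.145
gripper_force: 40.0
```

```bash
python3 -c "
from h import *
togo([.509,.3868,.265],103.3)"
```

```text
clock 4.75 tool delta [-1.645e-01  6.699e-01  5.000e-04] yaw_y deg 102.79 pos [ 0.4969 -0.3029  0.2661] tilt [ 0.0027 -0.0008] q [ 0.11  0.35  0.48  1.66 -0.17  1.18  2.42]
turn -0.009
```

Call:
nudge_tcp(plan={"steps":[[-0.012, 0.048, 0, 0, 0], [-0.012, 0.048, 0, 0, 0], [-0.012, 0.048, 0, 0, 0], [-0.012, 0.048, 0, 0, 0], [-0.012, 0.048, 0, 0, 0], [-0.012, 0.048, 0, 0, 0], [-0.012, 0.048, 0, 0, 0], [-0.012, 0.048, 0, 0, 0], [-0.012, 0.048, 0, 0, 0], [-0.012, 0.048, 0, 0, 0]]})

```text
clock: 5.75
position: [0.506, 0.1937, 0.2631]
ee_rot: [0.35, -3.119, 0.001]
force: [1.3, -0.8, -0.3]
width: 0.147
gripper_force: 40.0
```

Call:
nudge_tcp(plan={"steps":[[-0.012, 0.048, 0, 0, 0], [-0.012, 0.048, 0, 0, 0], [-0.012, 0.048, 0, 0, 0], [-0.008, 0.046, 0, 0, 0], [0, 0, 0, 0, 0], [0, 0, 0, 0, 0], [0, 0, 0, 0, 0]]})

```text
clock: 6.45
position: [0.5082, 0.3854, 0.2635]
ee_rot: [0.347, -3.121, 0.003]
force: [0.1, -0.6, -0.4]
width: 0.143
gripper_force: 40.0
```

```bash
python3 -c "
from h import *
togo([.509,.3868,.265],103.3)"
```

```text
clock 6.45 tool delta [-0.0011  0.0012 -0.0015] yaw_y deg 102.7 pos [0.5082 0.3854 0.2635] tilt [-0.0014 -0.0022] q [-0.85  0.43  0.18  1.49 -0.08  1.23  1.13]
turn -0.01
```

Call:
nudge_tcp(plan={"steps":[[0, 0, 0.04, 0, 0], [0, 0, 0.04, 0, 0], [0, 0, 0.03, 0, 0], [0, 0, 0.02, 0, 0], [0, 0, 0, 0, 0], [0, 0, 0, 0, 0]]})

```text
clock: 7.05
position: [0.5087, 0.3858, 0.1353]
ee_rot: [-0.347, 3.122, -0.001]
force: [0.5, 0.3, 0.8]
width: 0.146
gripper_force: 40.0
```

Run:
```python
from h import *
togo([.509,.3868,.1084],103.3)
p=arm.observe()['position']; tip=p-[0,0,.0874]
D={n:grab(n,n+'3') for n in('top','side')}
out=[]
for n in D:
    im=D[n]['image']; q=proj(D[n],[tip,tip+[0,0,.038],[.509,.3868,.03]]); print(n,np.round(q,1),)
    c=q[0].round().astype(int); x,y=c-[33,40]
    out.append(cv2.resize(im[y:y+75,x:x+66],(396,450),interpolation=2)); print('origin',x,y)
cv2.imwrite('pics/m3.png',np.hstack(out))
```

```text
clock 7.05 tool delta [-0.0005  0.0009  0.0269] yaw_y deg 102.68 pos [0.5087 0.3858 0.1353] tilt [ 0.0001 -0.0005] q [-0.84  0.54  0.16  1.65 -0.1   0.96  1.15]
turn -0.011
top [[142.7 234.4]
 [138.9 231.8]
 [144.  235.5]]
origin 110 194
side [[239.3 148.7]
 [239.  137.5]
 [239.5 153.6]]
origin 206 109
```

View pics/m3.png

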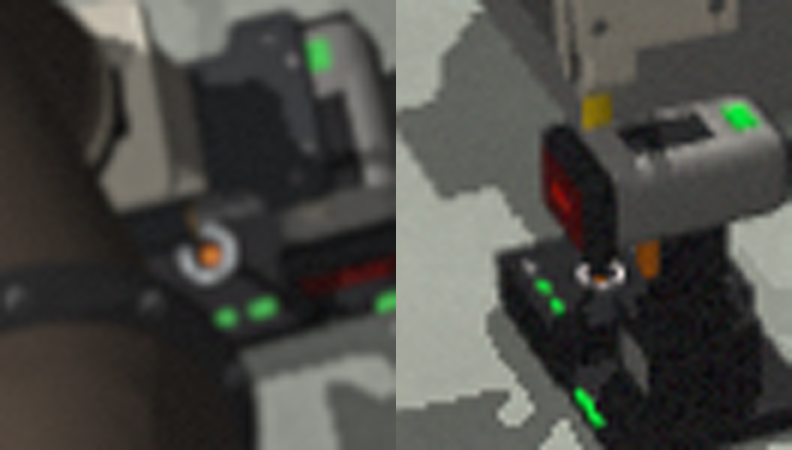

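The side crop shows the stylus handle at (598,108) and the ring at (600,275), aligned in x. In the top crop the ring is at (210,255) with a faint yellow bit at (193,215), so I'll check y numerically.

Run:
```python
from h import *
p=arm.observe()['position']; tip=p-[0,0,.0874]
im=cv2.imread('pics/top3.png'); d=arm.get_image('top')
print([ (h,np.round(proj(d,[tip+[0,0,h]])[0],1).tolist()) for h in(0,.02,.038,.05,.06,.07)])
hsv=cv2.cvtColor(im,cv2.COLOR_BGR2HSV)
for y in range(222,244): print(y,' '.join('%3d/%3d/%3d'%tuple(hsv[y,x]) for x in range(136,150)))
```

```text
[(0, [142.1, 234.2]), (0.02, [140.2, 232.8]), (0.038, [138.3, 231.6]), (0.05, [137.1, 230.7]), (0.06, [136.0, 230.0]), (0.07, [135.0, 229.2])]
222  21/ 29/122  21/ 29/114  20/ 27/ 86  20/ 29/ 79  20/ 26/ 87  23/ 28/ 82  19/ 28/ 72  18/ 21/ 60  30/  6/ 40 120/ 14/ 36 110/ 24/ 32 113/ 30/ 34 105/ 30/ 34 120/ 15/ 33
223  21/ 29/123  21/ 31/116  21/ 29/ 89  20/ 28/ 82  18/ 26/ 97  22/ 29/ 98  22/ 30/ 94  19/ 26/ 78  23/ 20/ 50 105/ 31/ 33  98/ 31/ 33 105/ 31/ 33 120/  8/ 32 120/ 15/ 34
224  19/ 29/124  20/ 27/115  22/ 31/ 91  21/ 28/ 90  20/ 28/109  23/ 28/111  23/ 28/108  22/ 30/ 93  18/ 22/ 59 110/ 22/ 35 113/ 31/ 33 105/ 15/ 34 105/ 17/ 30 110/ 24/ 32
225  20/ 31/122  21/ 30/110  19/ 30/ 92  24/ 27/ 95  22/ 26/108  22/ 27/103  21/ 27/ 96  23/ 28/ 82  15/ 18/ 56 150/  7/ 36 105/ 15/ 35 105/ 15/ 35 110/ 22/ 35   0/  0/ 36
226  20/ 29/107  21/ 27/ 94  19/ 26/ 80  19/ 26/ 79  21/ 23/ 77  20/ 22/ 69  15/ 16/ 63  20/ 14/ 56  30/ 11/ 45   0/  0/ 42  60/  6/ 44 120/  7/ 38 120/  6/ 41 165/ 12/ 44
227  19/ 26/ 80  20/ 23/ 66  20/ 14/ 55  30/  5/ 47  23/ 26/ 40  25/ 39/ 39  12/ 28/ 45  30/  5/ 
[... 2126 characters left out ...]
 135/ 13/ 39
240 150/ 15/ 35 150/  7/ 39 150/ 12/ 43 150/ 12/ 44 120/  5/ 52 120/  3/ 76  90/  2/109  90/  4/139  83/  7/153  90/  4/132  90/  5/101  90/  4/ 70   0/  0/ 47   0/  0/ 38
241   0/  8/ 31 105/ 19/ 27   0/  0/ 33 120/  7/ 39 150/ 19/ 41 135/ 11/ 47 135/  8/ 63  90/  3/ 81  90/  3/ 87   0/  0/ 76  90/  4/ 58  90/  6/ 45 150/  6/ 42  30/  6/ 44
242  90/  7/ 39 150/  9/ 28  60/  9/ 27   0/  9/ 30 150/  7/ 35   0/  0/ 39 135/ 12/ 43 150/  6/ 42   0/  0/ 43 150/  6/ 41 150/  6/ 43 120/  6/ 44 120/  6/ 45 105/ 11/ 46
243 135/ 10/ 52 120/  8/ 34 105/ 18/ 29  15/ 22/ 23 105/ 20/ 26 120/  9/ 30   0/  0/ 38 160/ 18/ 43  90/  6/ 43 165/ 11/ 45 135/ 11/ 45 135/ 11/ 46 140/ 17/ 45 160/ 17/ 45
```

Run:
```python
from h import *
s=arm.observe();p=s['position'];R=cv2.Rodrigues(s['ee_rot'])[0]; tip=p-[0,0,.0874]
out=[]
for n in('top','side'):
    d=arm.get_image(n); im=d['image']; x,y=(105,190) if n=='top' else (200,100)
    b=cv2.resize(im[y:y+75,x:x+66],(396,450),interpolation=cv2.INTER_CUBIC); b=cv2.convertScaleAbs(b,alpha=1.8,beta=25)
    if n=='top':clean=b.copy()
    f=lambda P:tuple(int(v) for v in ((proj(d,[P])[0]-[x,y]+.5)*6).round())
    for h in(0,.038,.042,.0874): cv2.circle(b,f(tip+[0,0,h]),3,(255,0,255),1)
    for yy in(-.026,-.007,.007,.026): cv2.line(b,f(p+R@[.0095,yy,0]),f(p+R@[-.0095,yy,0]),(255,255,0),1)
    out.append(b)
cv2.imwrite('pics/m4.png',np.hstack([clean*1,out[0]])[:, :792]); cv2.imwrite('pics/m4b.png',out[1])
cv2.imwrite('pics/m4.png',np.vstack([np.hstack([cv2.resize(clean,(260,296)),out[0][:296*0+450] if 0 else cv2.resize(out[0],(260,296)),cv2.resize(out[1],(260,296))])]))
```

```text
(no output)
```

View pics/m4.png

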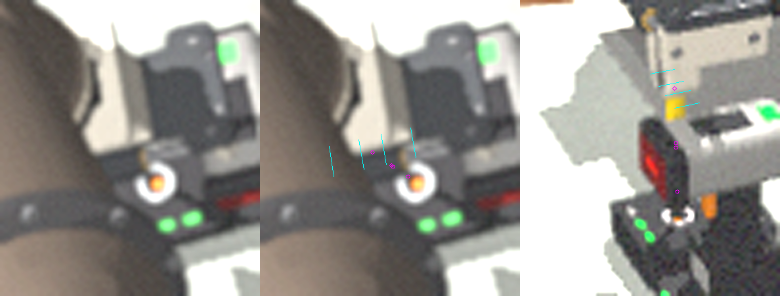

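The top overlay shows the gripper hiding the pin. The side overlay shows the handle on the predicted axis, in line with the ring. I'll lower with force checks.

Call:
nudge_tcp(plan={"steps":[[-0.0005, 0.001, 0.01, 0, 0], [0, 0, 0.008, 0, 0], [0, 0, 0.003, 0, 0], [0, 0, 0, 0, 0], [0, 0, 0, 0, 0]]})

```text
clock: 7.8
position: [0.5084, 0.3881, 0.1136]
ee_rot: [0.35, -3.122, 0.0]
force: [-0.1, -0.2, 0.5]
width: 0.146
gripper_force: 40.0
```

```bash
python3 -c "
from h import *
togo([.509,.3868,.1084],103.3)"
```

```text
clock 7.8 tool delta [-0.0003 -0.0014  0.0052] yaw_y deg 102.78 pos [0.5084 0.3881 0.1136] tilt [-0.0002 -0.0003] q [-0.84  0.56  0.15  1.67 -0.1   0.92  1.15]
turn -0.009
```

Call:
nudge_tcp(plan={"steps":[[0, -0.0008, 0.002, 0, 0], [0, 0, 0.002, 0, 0], [0, 0, 0.001, 0, 0], [0, 0, 0.001, 0, 0], [0, 0, 0, 0, 0], [0, 0, 0, 0, 0]]})

```text
clock: 8.4
position: [0.5089, 0.3876, 0.1082]
ee_rot: [-0.35, 3.121, 0.001]
force: [0.1, 0.9, 4.8]
width: 0.148
gripper_force: 40.0
```

```bash
python3 -c "
from h import *
togo([.509,.3868,.1084],103.3)"
```

```text
clock 8.4 tool delta [ 0.0001 -0.0008 -0.0002] yaw_y deg 102.78 pos [0.5089 0.3876 0.1082] tilt [0.0007 0.0007] q [-0.83  0.57  0.15  1.68 -0.1   0.9   1.15]
turn -0.009
```

The 4.8 N at the expected depth means the button is home. I'll press 1 mm further, hold, and lift.

Call:
nudge_tcp(plan={"steps":[[0, 0, 0.001, 0, 0], [0, 0, 0, 0, 0], [0, 0, 0, 0, 0], [0, 0, 0, 0, 0]]})

```text
clock: 8.8
position: [0.5091, 0.3878, 0.1078]
ee_rot: [-0.35, 3.121, 0.002]
force: [-0.5, -0.1, 9.3]
width: 0.147
gripper_force: 40.0
```

Call:
nudge_tcp(plan={"steps":[[0, 0, -0.01, 0, 0], [0, 0, -0.03, 0, 0], [0, 0, -0.04, 0, 0], [0, 0, -0.04, 0, 0], [0, 0, -0.04, 0, 0], [0, 0, 0, 0, 0], [0, 0, 0, 0, 0]]})

```text
clock: 9.5
position: [0.5087, 0.3872, 0.2675]
ee_rot: [-0.349, 3.121, 0.001]
force: [-0.8, -0.3, -1.5]
width: 0.145
gripper_force: 40.0
```

```bash
python3 -c "
from h import *
togo([.4969,-.3027,.266],102.8)"
```

```text
clock 9.5 tool delta [ 0.1641 -0.6702  0.001 ] yaw_y deg 102.77 pos [0.5087 0.3872 0.2675] tilt [0.0009 0.0007] q [-0.85  0.43  0.18  1.49 -0.08  1.23  1.13]
turn -0.0
```

Pressed at 9.3 N against the stop. Now I'll go back to the stand.

Call:
nudge_tcp(plan={"steps":[[0.012, -0.048, 0, 0, 0], [0.012, -0.048, 0, 0, 0], [0.012, -0.048, 0, 0, 0], [0.012, -0.048, 0, 0, 0], [0.012, -0.048, 0, 0, 0], [0.012, -0.048, 0, 0, 0], [0.012, -0.048, 0, 0, 0], [0.012, -0.048, 0, 0, 0], [0.012, -0.048, 0, 0, 0], [0.012, -0.048, 0, 0, 0]]})

```text
clock: 10.5
position: [0.4961, -0.109, 0.2652]
ee_rot: [0.35, -3.119, -0.001]
force: [0.8, -0.8, 0.2]
width: 0.148
gripper_force: 40.0
```

Call:
nudge_tcp(plan={"steps":[[0.012, -0.048, 0, 0, 0], [0.012, -0.048, 0, 0, 0], [0.012, -0.048, 0, 0, 0], [0.008, -0.046, 0, 0, 0], [0, 0, 0, 0, 0], [0, 0, 0, 0, 0], [0, 0, 0, 0, 0]]})

```text
clock: 11.2
position: [0.4966, -0.3008, 0.2654]
ee_rot: [0.351, -3.12, -0.003]
force: [0.0, 1.0, 0.1]
width: 0.146
gripper_force: 40.0
```

```bash
python3 -c "
from h import *
togo([.4969,-.3027,.15],102.8)"
```

```text
clock 11.2 tool delta [-1.000e-04 -2.200e-03  1.154e-01] yaw_y deg 102.85 pos [ 0.4966 -0.3008  0.2654] tilt [-0.0022  0.0017] q [ 0.1   0.35  0.49  1.66 -0.18  1.18  2.42]
turn 0.001
```

Call:
nudge_tcp(plan={"steps":[[0, -0.002, 0.03, 0, 0], [0, 0, 0.04, 0, 0], [0, 0, 0.03, 0, 0], [0, 0, 0.02, 0, 0], [0, 0, 0, 0, 0], [0, 0, 0, 0, 0]]})

```text
clock: 11.8
position: [0.4977, -0.3031, 0.147]
ee_rot: [0.352, -3.121, -0.001]
force: [0.2, 0.3, 0.0]
width: 0.145
gripper_force: 40.0
```

```bash
python3 -c "
from h import *
togo([.4969,-.3027,.0955],102.8)"
```

```text
clock 11.8 tool delta [0.0007 0.0005 0.0515] yaw_y deg 102.89 pos [ 0.4977 -0.3031  0.147 ] tilt [-0.0004  0.0006] q [ 0.14  0.47  0.45  1.8  -0.25  0.93  2.49]
turn 0.001
```

Call:
nudge_tcp(plan={"steps":[[0.0007, 0.0005, 0.01, 0, 0], [0, 0, 0.01, 0, 0], [0, 0, 0.01, 0, 0], [0, 0, 0.01, 0, 0], [0, 0, 0.008, 0, 0], [0, 0, 0, 0, 0], [0, 0, 0, 0, 0]]})

```text
clock: 12.5
position: [0.4961, -0.3029, 0.098]
ee_rot: [0.35, -3.121, -0.003]
force: [1.1, 4.9, -3.4]
width: 0.142
gripper_force: 39.9
```

```bash
python3 -c "
from h import *
togo([.4969,-.3027,.0955],102.8)"
```

```text
clock 12.5 tool delta [-0.0008  0.      0.0025] yaw_y deg 102.81 pos [ 0.4961 -0.3029  0.098 ] tilt [-0.0016  0.0017] q [ 0.16  0.52  0.42  1.85 -0.28  0.83  2.52]
turn 0.0
```

Call:
nudge_tcp(plan={"steps":[[0, 0, 0.002, 0, 0], [0, 0, 0, 0, 0.3], [0, 0, 0, 0, 0.5], [0, 0, 0, 0, 0.5], [0, 0, 0, 0, 0.5], [0, 0, 0, 0, 0.5]]})

```text
clock: 13.1
position: [0.4965, -0.3043, 0.0969]
ee_rot: [-0.349, 3.122, -0.001]
force: [0.1, -1.8, -0.0]
width: 0.487
gripper_force: 0.0
```

Call:
nudge_tcp(plan={"steps":[[0, 0, -0.04, 0, 0.5], [0, 0, -0.05, 0, 0.5], [0, 0, -0.05, 0, 0.5], [0, 0, -0.03, 0, 0.5], [0, 0, 0, 0, 0.5]]})

```text
clock: 13.6
position: [0.4984, -0.3057, 0.2717]
ee_rot: [-0.348, 3.115, -0.007]
force: [-0.5, -0.8, -0.1]
width: 0.501
gripper_force: 0.0
```

Run:
```python
from h import *
togo([.5357,.3108,.266],103)
d=arm.get_image('side'); cv2.imwrite('pics/side5.png',d['image']); x,y=240,290
hsv=cv2.cvtColor(d['image'][y:y+75,x:x+100],cv2.COLOR_BGR2HSV); k,l,s,c=cv2.connectedComponentsWithStats(cv2.inRange(hsv,(22,150,90),(35,255,255)))
for i in range(1,k):
    if s[i,4]>4: print(s[i].tolist(),np.round(c[i]+[x,y],1))
```

```text
clock 13.6 tool delta [-0.1726  0.593   0.0038] yaw_y deg 102.76 pos [ 0.4984 -0.3057  0.2717] tilt [ 0.0076 -0.0035] q [ 0.1   0.35  0.5   1.65 -0.18  1.19  2.43]
turn -0.004
[35, 18, 7, 8, 50] [278.  311.6]
[34, 29, 7, 23, 146] [277.2 330.3]
```

Call:
nudge_tcp(plan={"steps":[[-0.014, 0.046, 0, 0, 0.85], [-0.014, 0.046, 0, 0, 0.85], [-0.014, 0.046, 0, 0, 0.85], [-0.014, 0.046, 0, 0, 0.85], [-0.014, 0.046, 0, 0, 0.85], [-0.014, 0.046, 0, 0, 0.85], [-0.014, 0.046, 0, 0, 0.85], [-0.014, 0.046, 0, 0, 0.85], [-0.014, 0.046, 0, 0, 0.85], [-0.014, 0.046, 0, 0, 0.85]]})

```text
clock: 14.65
position: [0.5304, 0.1773, 0.2653]
ee_rot: [0.35, -3.12, 0.001]
force: [1.5, 0.6, -0.1]
width: 0.852
gripper_force: 0.0
```

Call:
nudge_tcp(plan={"steps":[[-0.014, 0.046, 0, 0, 0.85], [-0.014, 0.046, 0, 0, 0.85], [-0.012, 0.042, 0, 0, 0.85], [0, 0, 0.07, 0, 0.85], [0, 0, 0.02, 0, 0.85], [0, 0, 0, 0, 0.85], [0, 0, 0, 0, 0.85]]})

```text
clock: 15.35
position: [0.5405, 0.3147, 0.1963]
ee_rot: [0.349, -3.121, 0.001]
force: [0.5, -0.2, 2.0]
width: 0.851
gripper_force: 0.0
```

Run:
```python
from h import *
togo([.543,.3124,.111],103)
d=arm.get_image('side'); im=d['image']
s=arm.observe();p=s['position'];R=cv2.Rodrigues(s['ee_rot'])[0]
b=cv2.resize(im[60:210,170:320],(600,600),interpolation=2)
f=lambda P:tuple(int(v) for v in ((proj(d,[P])[0]-[170,60]+.5)*4).round())
c,n=np.cos(np.radians(13)),np.sin(np.radians(13))
W=lambda x,y,z:np.array([.539+c*x-n*y,.3115+n*x+c*y,z])
for q in [(-50,-26,.152),(42,-26,.152),(-50,26,.152),(42,26,.152),(-60,0,.131)]: cv2.circle(b,f(W(q[0]/1e3,q[1]/1e3,q[2])),4,(255,0,255),1)
cv2.imwrite('pics/s6.png',b)
```

```text
clock 15.35 tool delta [-0.0021 -0.0027  0.0853] yaw_y deg 102.76 pos [0.5405 0.3147 0.1963] tilt [-0.0012 -0.001 ] q [-0.77  0.46  0.23  1.62 -0.12  1.07  1.29]
turn -0.004
```

View pics/s6.png

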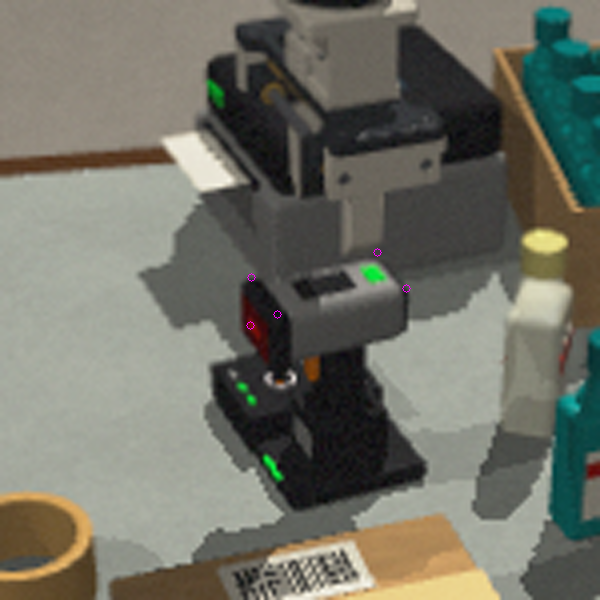

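The overlay shows the predicted head corners on the scanner's edges, within about 1–2 px, with the gripper above the head. I'll descend and grip.

Call:
nudge_tcp(plan={"steps":[[-0.002, -0.0027, 0.02, 0, 0.85], [0, 0, 0.03, 0, 0.85], [0, 0, 0.03, 0, 0.85], [0, 0, 0.005, 0, 0.85], [0, 0, 0, 0, 0.85], [0, 0, 0, 0, 0.85]]})

```text
clock: 16.0
position: [0.5445, 0.3135, 0.1139]
ee_rot: [-0.349, 3.119, 0.002]
force: [1.0, 0.2, -1.5]
width: 0.847
gripper_force: 0.0
```

Call:
nudge_tcp(plan={"steps":[[0, 0, 0, 0, 0.4], [0, 0, 0, 0, 0.4], [0, 0, 0, 0, 0.4], [0, 0, 0, 0, 0.4], [0, 0, 0, 0, 0.4]]}, grip_n=25)

```text
clock: 16.5
position: [0.5436, 0.313, 0.1122]
ee_rot: [-0.349, 3.121, 0.001]
force: [0.1, -0.4, 3.6]
width: 0.566
gripper_force: 24.7
```

```bash
python3 -c "
from h import *
togo([.543,.3124,.111],103)"
```

```text
clock 16.5 tool delta [ 0.0007 -0.0005  0.0012] yaw_y deg 102.77 pos [0.5436 0.313  0.1122] tilt [0.0008 0.0004] q [-0.75  0.55  0.21  1.71 -0.14  0.9   1.31]
turn -0.004
```

Call:
nudge_tcp(plan={"steps":[[0, 0, -0.01, 0, 0.4], [0, 0, -0.02, 0, 0.4], [0, 0, -0.02, 0, 0.4], [0, 0, -0.01, 0, 0.4], [0, 0, 0, 0, 0.4], [0, 0, 0, 0, 0.4], [0, 0, 0, 0, 0.4], [0, 0, 0, 0, 0.4], [0, 0, 0, 0, 0.4]]})

```text
clock: 17.4
position: [0.5429, 0.3128, 0.171]
ee_rot: [0.35, -3.121, 0.001]
force: [0.5, 0.2, -1.6]
width: 0.569
gripper_force: 24.7
```

Call:
nudge_tcp(plan={"steps":[[0, 0, 0.012, 0, 0.4], [0, 0, 0.012, 0, 0.4], [0, 0, 0.008, 0, 0.4], [0, 0, 0, 0, 0.4], [0, 0, 0, 0, 0.4]]})

```text
clock: 17.9
position: [0.5431, 0.3128, 0.1393]
ee_rot: [0.35, -3.121, 0.001]
force: [0.1, 0.1, -1.8]
width: 0.574
gripper_force: 24.7
```

Run:
```python
from h import *
togo([.5436,.313,.137],103)
```

```text
clock 17.9 tool delta [-0.0006  0.0001  0.0023] yaw_y deg 102.78 pos [0.5431 0.3128 0.1393] tilt [-0.0006 -0.0005] q [-0.76  0.52  0.22  1.68 -0.13  0.95  1.3 ]
turn -0.004
```

Call:
nudge_tcp(plan={"steps":[[0.006, 0, 0, 0, 0.4], [0.006, 0, 0, 0, 0.4], [0.006, 0, 0, 0, 0.4], [0.006, 0, 0, 0, 0.4], [0, 0, 0, 0, 0.4]]})

```text
clock: 18.4
position: [0.5194, 0.3078, 0.1404]
ee_rot: [-0.35, 3.121, 0.001]
force: [2.7, -0.0, 0.5]
width: 0.562
gripper_force: 25.0
```

Run:
```python
from h import *
togo([.5436,.313,.137],103)
d=arm.get_image('side'); cv2.imwrite('pics/side7.png',d['image'])
```

```text
clock 18.4 tool delta [-0.0248 -0.0003  0.0034] yaw_y deg 102.8 pos [0.5194 0.3078 0.1404] tilt [0.0007 0.0008] q [-0.77  0.48  0.22  1.74 -0.13  0.93  1.29]
turn -0.004
```

A contact force of 2.7 N, as estimated for tipping against the rim. I'll continue.

Call:
nudge_tcp(plan={"steps":[[0.006, 0, 0.0015, 0, 0.4], [0.006, 0, 0.0015, 0, 0.4], [0.006, 0, 0.0015, 0, 0.4], [0.006, 0, 0.0015, 0, 0.4], [0.006, 0, 0.0015, 0, 0.4], [0.006, 0, 0.0015, 0, 0.4], [0.006, 0, 0.0015, 0, 0.4], [0.005, 0, 0.0015, 0, 0.4], [0, 0, 0, 0, 0.4], [0, 0, 0, 0, 0.4]]})

```text
clock: 19.45
position: [0.4729, 0.2968, 0.1274]
ee_rot: [0.35, -3.12, 0.001]
force: [1.1, 0.6, -0.3]
width: 0.566
gripper_force: 25.0
```

Run:
```python
from h import *
togo([.5436,.313,.137],103)
d=arm.get_image('side'); cv2.imwrite('pics/s8.png',cv2.resize(d['image'][60:210,170:320],(600,600),interpolation=2))
```

```text
clock 19.45 tool delta [-0.0725  0.0001 -0.0098] yaw_y deg 102.79 pos [0.4729 0.2968 0.1274] tilt [-0.002 -0.001] q [-0.81  0.43  0.21  1.87 -0.12  0.85  1.25]
turn -0.004
```

View pics/s8.png

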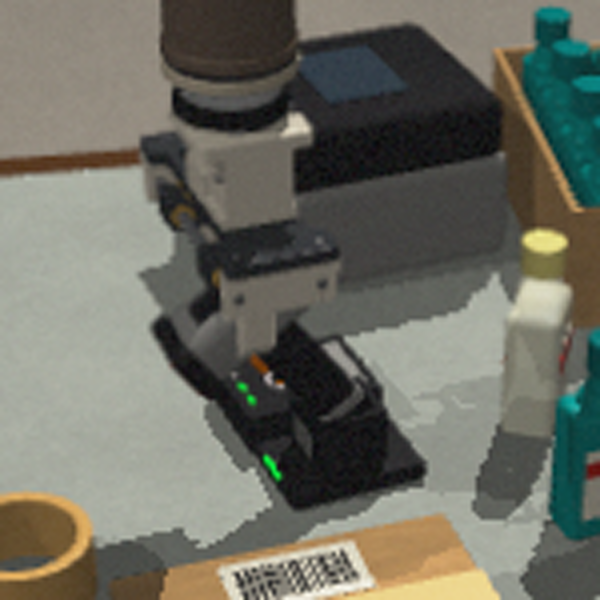

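The crop shows the scanner tipped nose-down at left (165,330), with the handle leaning back out of the pocket. I'll firm the grip, lift it clear, and measure the tilt.

Call:
nudge_tcp(plan={"steps":[[0, 0, 0, 0, 0.4], [0, 0, 0, 0, 0.4], [0, 0, -0.01, 0, 0.4], [0, 0, -0.03, 0, 0.4], [0, 0, -0.04, 0, 0.4], [0, 0, -0.04, 0, 0.4], [0, 0, -0.025, 0, 0.4], [0, 0, 0, 0, 0.4]]}, grip_n=50)

```text
clock: 20.3
position: [0.4755, 0.2981, 0.2773]
ee_rot: [-0.349, 3.116, 0.006]
force: [0.3, -0.2, -2.7]
width: 0.563
gripper_force: 50.0
```

Run:
```python
from h import *
togo([.628,.087,.27],103)
d=arm.get_image('side'); t=arm.get_image('top'); cv2.imwrite('pics/side9.png',d['image']); cv2.imwrite('pics/top9.png',t['image'])
im=d['image']; x,y=190,190
g=cv2.cvtColor(im,cv2.COLOR_BGR2HSV)[185:225,205:290]
m=cv2.inRange(g,(0,0,150),(180,60,255)); m=cv2.morphologyEx(m,cv2.MORPH_CLOSE,np.ones((4,4)))
k,l,s,c=cv2.connectedComponentsWithStats(m)
for i in range(1,k):
    if s[i,4]>100: print('label side',s[i].tolist(),np.round(onplane(d,c[i][0]+205,c[i][1]+185,.111),4))
print('label eye',onplane(d,244.1,204.9,.111))
print('teal1 top',onplane(t,205,147,.15))
p=arm.observe()['position']; q=proj(d,[p])[0].astype(int); print(q); x,y=q-[75,70]
print('origin',x,y); cv2.imwrite('pics/s9.png',cv2.resize(im[y:y+150,x:x+150],(600,600),interpolation=2))
```

```text
clock 20.3 tool delta [-0.102  -0.2395  0.0072] yaw_y deg 102.76 pos [0.4755 0.2981 0.2773] tilt [0.0053 0.0044] q [-0.84  0.29  0.24  1.68 -0.07  1.18  1.21]
turn -0.004
label side [0, 0, 85, 30, 1217] [0.4744 0.0843 0.111 ]
label eye [0.47974888 0.0457886  0.111     ]
teal1 top [0.70768871 0.21500653 0.15      ]
[227  93]
origin 152 23
```

View pics/s9.png

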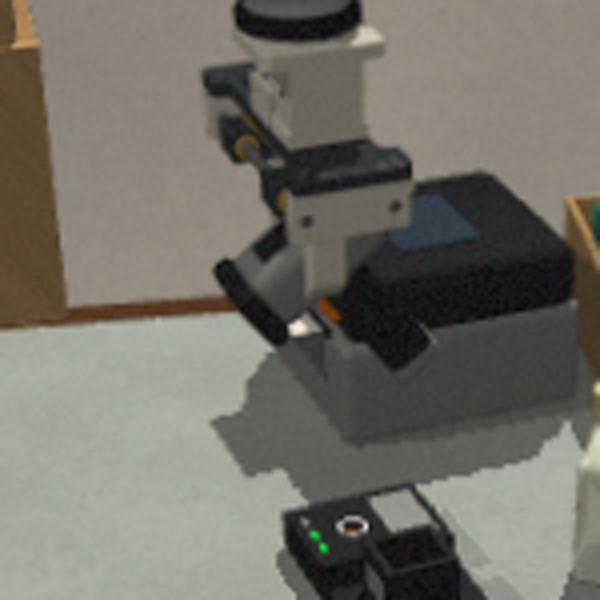

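The crop shows the scanner held clear and tilted. The handle's near underside runs from (393,372) to (436,332) and its front edge from (330,325) to (393,372). I'll cast these onto the handle's side plane to get the tilt.

Run:
```python
from h import *
d=arm.get_image('side'); s=arm.observe(); p=s['position']; R=cv2.Rodrigues(s['ee_rot'])[0]
print(p)
def onv(u,v,off):  # montage px -> vertical plane tool y=off ; return (forward, up) rel. grasp point
    o,r=ray(d,152+(u+.5)/4-.5,23+(v+.5)/4-.5); n=R[:,1]; g=p+R@[0,0,-.019]
    P=o+r*((g-o)@n+off)/(r@n); q=R.T@(P-g); return np.array([q[0],-q[2]])
for sgn in(-.015,):
    a,b,c=onv(393,372,sgn),onv(436,332,sgn),onv(330,325,sgn)
    print('front-bottom',a,'rear-bottom',b,'front-upper',c,'len',np.linalg.norm(a-b))
    print('nose-down from underside',np.degrees(np.arctan2((b-a)[1],-(b-a)[0])),'from front edge',np.degrees(np.arctan2((c-a)[0],(c-a)[1])))
    m=(a+b)/2; print('handle axis', np.degrees(np.arctan2(-m[0],-m[1])), np.linalg.norm(m))
for th in(35,40,45,50):
    t=np.radians(th)
    def f(x,z,y): # scanner mm rel grip (x=4?,z=115)
        X,Z=-(x-4)/1e3,(z-115)/1e3; F=X*np.cos(t)+Z*np.sin(t); U=-X*np.sin(t)+Z*np.cos(t)
        return ((proj(d,[p+R@[F,y,-.019-U]])[0]-[152,23]+.5)*4-.5).round().tolist()
    print(th,'handle fb,rb',f(-17,0,-.015),f(17,0,-.015),'nose near top/bottom',f(-60,138,-.03),f(-60,96,-.03),'far top',f(-60,138,.03))
t=arm.get_image('top')
print('label corners px in side (top est):',proj(d,[[.4786,.0532,.111],[.516,.084,.111],[.441,.023,.111]]).round(1).tolist())
```

```text
[0.47330671 0.29685537 0.27200873]
front-bottom [-0.05365461 -0.0854101 ] rear-bottom [-0.08361329 -0.06198883] front-upper [-0.01157371 -0.04323199] len 0.03802733004819533
nose-down from underside 38.01779715649563 from front edge 44.93390053219437
handle axis 42.96175621540322 0.1007086394402164
35 handle fb,rb [386.0, 401.0] [426.0, 368.0] nose near top/bottom [217.0, 320.0] [258.0, 363.0] far top [190.0, 279.0]
40 handle fb,rb [399.0, 393.0] [436.0, 356.0] nose near top/bottom [221.0, 328.0] [265.0, 367.0] far top [193.0, 287.0]
45 handle fb,rb [411.0, 383.0] [446.0, 344.0] nose near top/bottom [225.0, 336.0] [273.0, 370.0] far top [197.0, 294.0]
50 handle fb,rb [423.0, 373.0] [454.0, 331.0] nose near top/bottom [229.0, 342.0] [281.0, 372.0] far top [202.0, 301.0]
label corners px in side (top est): [[243.2, 203.0], [257.1, 193.5], [228.6, 212.7]]
```

Call:
nudge_tcp(plan={"steps":[[-0.01, -0.027, 0, 0, 0.4], [-0.0145, -0.04, 0, 0, 0.4], [-0.0145, -0.04, 0, 0, 0.4], [-0.0145, -0.04, 0, 0, 0.4], [-0.0145, -0.04, 0, 0, 0.4], [-0.0145, -0.04, 0, 0, 0.4], [-0.005, -0.014, 0, 0, 0.4], [0, 0, 0, 0, 0.4], [0, 0, 0, 0, 0.4], [0, 0, 0, 0, 0.4]]})

```text
clock: 21.5
position: [0.6117, 0.0836, 0.272]
ee_rot: [0.353, -3.12, -0.001]
force: [0.9, 1.0, -1.1]
width: 0.562
gripper_force: 50.0
```

Call:
nudge_tcp(plan={"steps":[[0, 0, 0.02, 0, 0.4], [0, 0, 0.02, 0, 0.4], [0, 0, 0.015, 0, 0.4], [0, 0, 0, 0, 0.4], [0, 0, 0, 0, 0.4], [0, 0, 0, 0, 0.4], [0, 0, 0, 0, 0.4], [0, 0, 0, 0, 0.4], [0, 0, 0, 0, 0.4], [0, 0, 0, 0, 0.4]]})

```text
clock: 22.5
position: [0.6127, 0.0815, 0.2179]
ee_rot: [-0.35, 3.122, 0.0]
force: [0.4, 0.6, -2.4]
width: 0.565
gripper_force: 50.0
```

Run:
```python
from h import *
togo([.6116,.081,.21],103)
d=arm.get_image('side'); t=arm.get_image('top'); s=arm.observe(); p=s['position']; R=cv2.Rodrigues(s['ee_rot'])[0]
cv2.imwrite('pics/side10.png',d['image']); cv2.imwrite('pics/top10.png',t['image'])
for n,D in(('side',d),('top',t)):
    im=D['image']; hsv=cv2.cvtColor(im,cv2.COLOR_BGR2HSV)
    # red window/orange trigger
    for nm,lo,hi in(('red',(170,100,40),(180,255,255)),('red0',(0,120,40),(4,255,255)),('orange',(5,150,70),(14,255,255)),('green',(50,120,90),(75,255,255))):
        k,l,st,c=cv2.connectedComponentsWithStats(cv2.inRange(hsv,lo,hi)); q=proj(D,[p])[0]
        for i in range(1,k):
            if st[i,4]>=4 and np.linalg.norm(c[i]-q)<70: print(n,nm,st[i].tolist(),np.round(c[i],1))
    print(n,'tcp px',q.round(1))
    # dark handle mask
    m=cv2.inRange(hsv,(0,0,0),(180,255,45)); x,y=(q-[50,40]).astype(int)
    if n=='side':
        for r in m[y:y+100:2,x:x+120:1]: print(''.join('#' if v else '.' for v in r))
        print('origin',x,y)
```

```text
clock 22.5 tool delta [ 0.0011 -0.0003  0.0079] yaw_y deg 102.78 pos [0.6127 0.0815 0.2179] tilt [0.0002 0.0001] q [-0.45  0.44  0.33  1.62 -0.15  1.11  1.72]
turn -0.004
side red0 [328, 175, 3, 2, 4] [329.  175.5]
side red0 [317, 176, 2, 4, 5] [317.2 177.6]
side orange [302, 161, 5, 5, 10] [304.2 162.8]
side green [229, 156, 3, 2, 5] [230.2 156.4]
side green [232, 159, 2, 2, 4] [232.5 159.5]
side green [236, 173, 5, 7, 13] [237.6 176.1]
side tcp px [298.9 153.2]
.............................########..###..............................................................................
............................####.######..###............................................................................
............................#######.....#..###..........................................................................
...
[... 5023 characters left out ...]
.......................................................
........................................................................................................................
........................................................................................................................
........................................................................................................................
........................................................................................................................
........................................................................................................................
origin 248 113
top tcp px [258.1 176.2]
```

Run:
```python
from h import *
d=arm.get_image('side'); s=arm.observe(); p=s['position']; R=cv2.Rodrigues(s['ee_rot'])[0]; print(p)
for th in(36,40,44,48,52):
    t=np.radians(th)
    def f(x,z,y):
        X,Z=-(x-4)/1e3,(z-116)/1e3; F=X*np.cos(t)+Z*np.sin(t); U=-X*np.sin(t)+Z*np.cos(t)
        return proj(d,[p+R@[F,y,-.019-U]])[0].round(1).tolist()
    print(th,'fb',f(-17,0,-.015),'rb',f(17,0,-.015),'rb far',f(17,0,.015),'nose near top',f(-60,138,-.03),'near bot',f(-60,96,-.03),'near bot back',f(-44,96,-.03),'far top',f(-60,138,.03))
g=p+R@[0,0,-.019]
def onv(u,v,off):
    o,r=ray(d,u,v); P=o+r*(((g-o)@R[:,1]+off)/(r@R[:,1])); q=R.T@(P-g); return np.array([q[0],-q[2]])
a,b=onv(319,177,-.015),onv(329.5,171,-.015); m=(a+b)/2
print(a,b,np.linalg.norm(a-b),np.degrees(np.arctan2((b-a)[1],-(b-a)[0])),'axis',np.degrees(np.arctan2(-m[0],-m[1])),np.linalg.norm(m))
```

```text
[0.61262352 0.08155784 0.21774829]
36 fb [319.1, 182.8] rb [330.0, 173.6] rb far [324.3, 167.0] nose near top [278.0, 166.3] near bot [287.8, 176.5] near bot back [293.1, 171.9] far top [267.7, 152.5]
40 fb [322.0, 180.9] rb [332.3, 171.2] rb far [326.6, 164.5] nose near top [278.6, 167.8] near bot [289.3, 177.1] near bot back [294.4, 172.2] far top [268.3, 154.0]
44 fb [324.7, 178.8] rb [334.6, 168.6] rb far [328.8, 162.0] nose near top [279.4, 169.3] near bot [290.8, 177.5] near bot back [295.7, 172.5] far top [269.1, 155.4]
48 fb [327.3, 176.6] rb [336.6, 165.9] rb far [330.8, 159.4] nose near top [280.2, 170.6] near bot [292.5, 177.9] near bot back [297.0, 172.6] far top [269.9, 156.7]
52 fb [329.8, 174.2] rb [338.6, 163.2] rb far [332.7, 156.7] nose near top [281.2, 171.9] near bot [294.2, 178.1] near bot back [298.4, 172.7] far top [270.9, 158.0]
[-0.04937897 -0.08860514] [-0.07660434 -0.0780631 ] 0.02919513213557814 21.167082534453264 axis 37.085369906434195 0.10446302568673378
```

Run:
```python
from h import *
d=arm.get_image('side'); s=arm.observe(); p=s['position']; R=cv2.Rodrigues(s['ee_rot'])[0]; g=p+R@[0,0,-.019]
im=d['image']; m=cv2.inRange(cv2.cvtColor(im,cv2.COLOR_BGR2HSV),(0,0,0),(180,255,55))
def onv(u,v,off):
    o,r=ray(d,u,v); P=o+r*(((g-o)@R[:,1]+off)/(r@R[:,1])); q=R.T@(P-g); return np.array([q[0],-q[2]])
# front edge (left border of the handle blob) and underside edge (lower right border)
L=[];
for v in range(163,175):
    c=np.where(m[v,303:340])[0]+303
    if len(c): L.append((v,c[0],c[-1]))
print(L)
A=np.array([onv(u-.5,v,-.015) for v,u,_ in L]); k=cv2.fitLine(A.astype(np.float32),cv2.DIST_HUBER,0,.01,.01).ravel(); print('front edge deg',np.degrees(np.arctan(k[0]/k[1])),'line pt',k[2:])
B=np.array([onv(u+.5,v,.015) for v,_,u in L[:6]]); k=cv2.fitLine(B.astype(np.float32),cv2.DIST_HUBER,0,.01,.01).ravel(); print('rear far edge deg',np.degrees(np.arctan(k[0]/k[1])))
U=[]
for u in range(318,330):
    c=np.where(m[160:182,u])[0]+160
    if len(c): U.append((u,c[-1]))
print(U); C=np.array([onv(u,v+.5,-.015) for u,v in U]); k=cv2.fitLine(C.astype(np.float32),cv2.DIST_HUBER,0,.01,.01).ravel(); print('underside deg',np.degrees(np.arctan(-k[1]/k[0])))
N=[]
for v in range(153,172):
    c=np.where(m[v,270:300])[0]+270
    if len(c): N.append((v,c[0],c[-1]))
print(N)
g1=cv2.cvtColor(im,cv2.COLOR_BGR2GRAY); print(g1[148:182:2,268:336:2])
```

```text
[(163, np.int64(307), np.int64(324)), (164, np.int64(308), np.int64(325)), (165, np.int64(308), np.int64(326)), (166, np.int64(309), np.int64(327)), (167, np.int64(310), np.int64(327)), (168, np.int64(310), np.int64(328)), (169, np.int64(311), np.int64(328)), (170, np.int64(312), np.int64(329)), (171, np.int64(313), np.int64(329)), (172, np.int64(314), np.int64(327)), (173, np.int64(315), np.int64(327)), (174, np.int64(315), np.int64(325))]
front edge deg 32.59085 line pt [-0.02456354 -0.05757281]
rear far edge deg 34.82864
[(318, np.int64(177)), (319, np.int64(178)), (320, np.int64(177)), (321, np.int64(177)), (322, np.int64(176)), (323, np.int64(176)), (324, np.int64(175)), (325, np.int64(174)), (326, np.int64(173)), (327, np.int64(173)), (328, np.int64(171)), (329, np.int64(171))]
underside deg 26.001417
[(153, np.int64(274), np.int64(281)), (154, np.int64(274), np.int64(282)), (155, np.int64(275), np.int64(282)), (156, np.int64(276), np.int64(283)), (157, np.int64(276), np.int64(284)), (158, np.int64(277), np.int64(285)), (159, np.int64(278), np.int64(285)), (160, np.int64(279), 
[... 2120 characters left out ...]
  44  49 149 146 143 145 149 168 169  90  14  23  54 101 100  98 100
  101 115  82  57  57  37  21  23  15  20  21  24  57  66  97 170]
 [ 47  47  47  55 147 149 146 145 165 168 170 164  77  98  97  98  96  98
  100 116  85  57  58  55  32  25  16  28  24  56  64  58 109 168]
 [ 49  53  44  30  92 146 144 148 151 165 167  97  98  98  97  98  96  99
  101 176  55  56  59  58  53  24  21  31  73  67  48  72 119 168]
 [ 26  21  21  29  92 144 165 169 168 171 165  95 100  96  99  98  99  97
  116 175  58  57  58  55  55  42  64  70  66  92 109 100 118 167]
 [ 26  31  48  77 166 165 164 165 166 166 161  98  94  98  98  94  97  97
  172 169  55  59  58  57  92 112  75  74 108 108 107  84 130 171]]
```

The independent estimates agree on about 38°. The rim geometry gives 40°, and the corner vectors in the image give 37–39.5°. I'll settle the final height for that angle.

Call:
nudge_tcp(plan={"steps":[[0.003, 0, 0.01, 0, 0.4], [0, 0, 0.01, 0, 0.4], [0, 0, 0, 0, 0.4], [0, 0, 0, 0, 0.4], [0, 0, 0, 0, 0.4], [0, 0, 0, 0, 0.4], [0, 0, 0, 0, 0.4], [0, 0, 0, 0, 0.4], [0, 0, 0, 0, 0.4], [0, 0, 0, 0, 0.4]]})

```text
clock: 23.7
position: [0.6097, 0.0809, 0.1978]
ee_rot: [-0.35, 3.122, 0.0]
force: [0.5, -0.2, -1.4]
width: 0.561
gripper_force: 50.0
```

Run:
```python
from h import *
togo([.479+.134*.975,.051+.134*.221,.197],103)
d=arm.get_image('side'); t=arm.get_image('top'); s=arm.observe(); p=s['position']; R=cv2.Rodrigues(s['ee_rot'])[0]
print('dq',np.abs(s['dq']).max(),s['gripper_force'])
th=np.radians(38); w=p+R@[0.062*np.cos(th),0,-.019+.062*np.sin(th)]; f=R@[np.cos(th),0,np.sin(th)]; L=np.array([.479,.051,.111])-w
print('window',w,'along',L@f,'side',L@R[:,1],'up',np.linalg.norm(L-(L@f)*f))
for n,D in(('side',d),('top',t)):
    q=proj(D,[[.4955,-.302,.14]])[0]; hsv=cv2.cvtColor(D['image'],cv2.COLOR_BGR2HSV)
    k,l,st,c=cv2.connectedComponentsWithStats(cv2.inRange(hsv,(22,150,90),(35,255,255)))
    for i in range(1,k):
        if st[i,4]>4 and np.linalg.norm(c[i]-q)<30: print(n,'stylus',np.round(c[i],1),st[i,4])
```

```text
clock 23.7 tool delta [ 0.0001 -0.0003  0.0008] yaw_y deg 102.79 pos [0.6097 0.0809 0.1978] tilt [0.0001 0.0001] q [-0.44  0.45  0.32  1.66 -0.16  1.06  1.72]
turn -0.004
dq 0.0020277251800902064 49.99840199947357
window [0.5620336  0.07014016 0.17857466] along 0.10874999890752546 side -0.0002873182044838561 up 0.0008345933230757775
side stylus [278.  311.4] 51
side stylus [277.3 330.1] 149
top stylus [419.3 231.6] 25
top stylus [413.1 235.5] 27
```

```bash
python3 -c "
from cell import arm
print(arm.sign_off())"
```

```text
the job is handed in; nothing more can be done
None
```

I pushed the button home with the stylus, stood the stylus back in its own hole, and handed in holding the scanner still in the air, pointed at the label from about 11 cm and nose-down about 38° (estimated from images and rim geometry, not measured directly); no verdict came back.

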